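Show the model truck's grille to the inspection camera

TASK

The open flap of the kit carton stands in the inspection camera's view: first swing it fully shut so that its tab drops behind the rim. Then lift the radiator grille (the part with the upright bars) out of the drying rack and finish holding it still in the air before the camera, right way up, barred front squarely facing the lens and centred on it, 12 cm from the glass. Do not touch the camera, leave the other parts, the glue and the tape where they are, and do not put the grille down: the job ends while you hold it.

Things in the scene. Friction and masses are not known exactly. Their poses are not given: they have to be found in the camera images.
- carton: Fixed open-topped cardboard kit box, 100 (x) by 140 (y) by 70 mm high, walls 3 mm; origin at the centre of its underside, z up. Its flap is hinged along the top of the wall at its -x side (the side nearer the robot): hinge line at x = -50 mm, z = 70 mm, parallel to y.
- flap (a joint): Angle of the carton's flap in rad: 0 = shut, level on the rim; 1.57 = straight up. Starts at 1.0 to 1.45, leaning away from the robot (to the carton's +x). Stiff sheet 98 mm long from the hinge, 138 wide, 3 thick; shut, its top is 73 mm above the work surface and its 16 mm tab is inside the +x wall. Stiff crease: it stays where left; about 1 N at 60 mm from the hinge moves it.
- rack: Fixed wooden drying rack, 36 (x) by 200 (y) by 22 mm high, origin at the centre of its underside, z up. Three cross slots at y = -65, 0 and 65 mm, each 12 mm wide (y), 14 deep (slot floor 8 mm above the work surface), open at both x ends. One grey part stands upright in each, in any order.
- grille: Model truck grille, plain grey resin, 50 wide (x), 10 thick (y), 44 mm high (z), about 30 g, upright in a rack slot, overhanging the rack 7 mm at each end. Front (+y) framed with five upright bars, looking roughly to the robot's left; back plain. Top and bottom look alike: right way up is as it stands in the rack. Origin at the centre of its underside.
- grille_face (a point): Centre of the grille's front: 5 mm in front of (+y) and 22 mm above its origin. Axes as grille.
- door: Bystander in the rack: grey model cab door, the tallest of the three parts, 40 mm wide, 10 thick, 60 high, with an open rectangular window in its upper half. Origin and axes as for the grille.
- lamp_panel: Bystander in the rack: the lowest of the three parts, grey solid panel, 50 mm wide, 10 thick, 36 high, with two round lamps 20 mm across side by side on its front. Origin and axes as for the grille.
- camera: Fixed inspection camera stand to the left of the carton: round base 90 mm across with a thin upright post 302 mm high. Origin at the base's centre on the work surface; the camera head looks to its -y side, over the carton.
- camera_head: Black camera head 50 wide, 44 high, 70 mm long, lens 42 mm across, 185 to 230 mm above the work surface. Origin at the centre of the lens's front glass; x level, +y backwards (the view runs along -y), z the picture's up; it looks 25 degrees below level. Shown correctly, the grille has the head's axes, with grille_face at (0, -120, 0) mm in the head's frame.
- glue: Bystander: small cone-shaped glue bottle, 48 mm across the foot, 72 mm high, origin at the centre of its underside.
- tape: Bystander: roll of masking tape lying flat, 54 mm across, 18 mm high, origin at the centre of its underside.
There are look-alikes about, which are no part of the job. What is shaped like the carton but blue is not meant.

How it is judged:
On the way, in this order (a step that is already met when the one before it is completed fails the run):
1. the flap is fully shut while the grille still stands in the rack (value of joint flap below 0.08 rad and distance of grille from where it was at the start of the episode below 0.02 m), for 0.2 s.
2. the grille is lifted clear of the rack in the fingers (height (world z) of grille above 0.04 m and contact force between grille and the fingers above 1 N and contact force between grille and rack below 0.2 N), for 0.2 s.
At the end, for the whole second after the job is handed in: Grille held still by the fingers alone, its barred front facing the lens, its centre within 12 mm of the lens axis (each way) and 105-135 mm from the glass, square and upright within 10 degrees; flap under 0.08 rad; rack parts moved under 20 mm, glue and tape under 25 mm (x of grille_face in the frame of camera_head between -0.012 and 0.012 m and z of grille_face in the frame of camera_head between -0.012 and 0.012 m and y of grille_face in the frame of camera_head between -0.135 and -0.105 m and angle between the y axis of grille and the y axis of camera_head, either way round below 0.175 rad and angle between the z axis of grille and the z axis of camera_head, either way round below 0.175 rad and y of camera_head in the frame of grille above 0.08 m and angle between grille's own z axis and vertical below 0.8 rad and height (world z) of grille above 0.085 m and linear speed of grille below 0.02 m/s and contact force between grille and the fingers above 1 N and contact force between grille and carton below 0.2 N and contact force between grille and camera below 0.2 N and contact force between grille and rack below 0.2 N and value of joint flap below 0.08 rad and distance of each of door, lamp_panel from where it was at the start of the episode below 0.02 m and distance of each of glue, tape from where it was at the start of the episode below 0.025 m); the arm keeps its last pose, push and grip.
It fails at once if the camera or its stand is touched (contact force between camera and anything else above 1 N).
It fails at once if another rack part is pulled out or shifted (distance of any of door, lamp_panel from where it was at the start of the episode above 0.02 m).
It fails at once if glue or tape is knocked away (distance of any of glue, tape from where it was at the start of the episode above 0.025 m).
It also fails if it takes over 53 s, if anything falls off the work surface, if the arm or the gripper's body presses on something with over 40 N, if the wrist force passes 120 N, or if a joint passes its speed limit or range.

ROBOT

A 6-joint arm with a two-finger parallel gripper is mounted at the origin on the work surface. World frame = base frame: x ahead of the robot, y to its left, z up, the work surface at z = 0. Lengths are in m, angles in rad, forces in N, time in s.
With the tool pointing down it reaches from about 0.2 to 0.875 m from the base axis. Payload 3.4 kg.
Tool frame: the origin (TCP) lies midway between the tips of the shut fingers; the grasp point (between the pads) lies 19 mm behind it; z points along the fingers, y is the direction in which the jaws open and shut (so a half turn about z gives the same grasp; the last joint's range is limited). The gripper opens to 94 mm and grips with 3 to 60 N. Pads are 16 mm wide; open, the fingers measure 119 mm over their backs; the gripper's body (75 mm by 177 mm) begins 78 mm behind the grasp point.
Start: joints at [1.145, 0.276, 1.505, -0, 1.361, -0.121], TCP at [0.173, 0.549, 0.205] pointing down, gripper open.
Joint ranges: [-2.89, 2.89], [-0.75, 2.08], [0.22, 2.7], [-1.18, 4.32], [0.11, 2.71], [-2.7, 2.7]. Speed limits (rad/s): [2.57, 2.57, 3.14, 3.14, 3.14, 3.14].

INTERFACE

Orientations are given as [roll, pitch, yaw] about the fixed x, y, z axes, in that order (R = Rz(yaw) Ry(pitch) Rx(roll)).
In Python, from cell import manip, snapshot, get_calibration gives the robot as it stands. The module is installed in compiled form; this text tells all that it offers.
- The arm moves only by the tool servo_tool, never from a script. Its argument "increments" is one flat list of numbers, 4 for each row, row after row: the shift along the tool's x, y, z in m, then the turn about the tool's z in rad. A call has 1 to 20 rows; each row is the pose to reach, as a shift and turn from the pose commanded when the call began, along the tool's axes at that moment; what a row does not reach only later rows make up. A row lasts 1/8 s, in which the tool goes at most 62.5 mm and 10.7 degrees, less where a joint would pass 70% of its speed; a pose out of reach is approached as far as the arm can. A call with a gripper value outside its range is refused whole. "claw" is the opening in per cent of the stroke, from 0 (shut) to 100 (fully open), set as the call begins (left out, the last holds). The fingers move at their own pace and stop on an object; the grip force is fixed at half the most. Time passes only in rows, so rows that repeat a pose let the fingers close. It gives the time, the measured TCP pose, the force and the opening at its end, in the units of the state.
- manip.read_state(): the state, without advancing time (a new reading comes with each control period).
- snapshot(name): name is "side" or "top" or "wrist"; returns the picture (400x640x3 uint8, blue, green, red); there is no depth.
- get_calibration(name): a dict with "vfov" (degrees; the focal length in pixels is half the picture's height over the tangent of half this angle, whatever the lens; pixels are square), "cx", "cy" (the principal point, pixels), "k1" (the pictures are not rectified: a ray, as slopes to the right and down, at radius r is drawn at 1 + k1 r^2 times it, then the intrinsics apply), "R" (3x3) and "t" (3): a world point X has camera coordinates R X + t. Camera axes: x right, y down, z forward; pixel columns grow to the right and rows downward; lengths in m; the calibration is good to about 2 mm. A picture is of the moment at which its call begins: read the wrist's pose just before it. get_calibration takes no time and is no camera call; for the wrist camera it gives the pose at the moment of the call.
- manip.finish_job(): hands the job in, once; it reports no verdict.
The state is a dict: "clock": time; "joints": joint angles; "dq": joint speeds; "tau": joint torques, N m; "position": TCP position; "orientation": TCP orientation; "wrist_force": force on the tool from outside, world axes, zero at the start; "wrist_torque": the same for the moment, N m; "width": opening from 0.0 (shut) to 1.0 (fully open).
Only numpy, scipy, OpenCV 4.12 (cv2) and the standard library are available. Lean on these libraries where they do the work, as an engineer would, in place of code of your own. Each camera call takes 0.05 s, during which the arm holds its last target.

## Working session

There is one attempt and no reset: what is moved stays moved. The work goes in short steps, Python scripts to look and compute and a tool call to move; the robot and the scene stay as the last step left them, time stands still between calls to the robot, and variables do not carry over. Pictures are saved under pics/ and viewed, and the job is handed in when it is done.

Besides the shell and the picture viewer there is one more tool, called after "Emit:" as name(argument=value, ...) on one line, values as JSON. servo_tool: Moves the arm, as the interface text tells. Its arguments: {"type":"object","properties":{"increments":{"type":"array","items":{"type":"number"}},"claw":{"type":"number"}},"required":["increments"]}

```bash
mkdir -p pics
python3 - <<'E'
from cell import manip,snapshot,get_calibration
import cv2
print(manip.read_state())
for n in("side","top","wrist"):
    c=get_calibration(n);print(n,c)
    cv2.imwrite(f"pics/{n}0.png",snapshot(n))
E
```

```text
{'clock': 0.0, 'joints': array([ 1.14498690e+00,  2.76566160e-01,  1.50609138e+00, -2.32716707e-06,
        1.36066911e+00, -1.20996519e-01]), 'dq': array([ 0.00058672, -0.00140667,  0.0001103 ,  0.00040974,  0.00026229,
        0.00140958]), 'tau': array([-5.31930909e-04, -4.04586124e+01, -2.37230319e+01,  7.01763737e-02,
        3.45035701e-02, -1.49140019e-04]), 'position': array([0.17234386, 0.54799433, 0.20463781]), 'orientation': array([-3.13987107e+00, -2.07036759e-04,  2.83678006e+00]), 'wrist_force': array([-0.40317502,  0.71362373, -0.00792899]), 'wrist_torque': array([0.00293709, 0.00966159, 0.03013952]), 'width': 1.000168974941318}
side {'vfov': 45.75260042975845, 'cx': 314.694731634278, 'cy': 194.90242894214904, 'k1': -0.08071115597497633, 'R': array([[ 0.9585202 , -0.28445897, -0.01794777],
       [-0.20626909, -0.64883694, -0.73243682],
       [ 0.19670305,  0.70575755, -0.6805984 ]]), 't': array([-0.61063105,  0.20087109,  1.13063351])}
top {'vfov': 49.05214625947562, 'cx': 311.39924949603795, 'cy': 193.12787255942328, 'k1': -0.017367292543676253, 'R': array([[-0.02394761, -0.99971223,  0.00140267],
       [-0.99487689,  0.02369389, -0.098278  ],
       [ 0.09821649, -0.00374901, -0.99515801]]), 't': array([-0.01201203,  0.63068927,  1.13474166])}
wrist {'vfov': 62.67112619138516, 'cx': 319.87646043307615, 'cy': 197.87451377291353, 'k1': -0.057414381633716455, 'R': array([[ 0.30016216,  0.9538856 , -0.00222177],
       [ 0.92132204, -0.2893103 ,  0.25974072],
       [ 0.24712015, -0.0800113 , -0.96567584]]), 't': array([-0.57506301, -0.02606855,  0.39212765])}
```

View pics/side0.png

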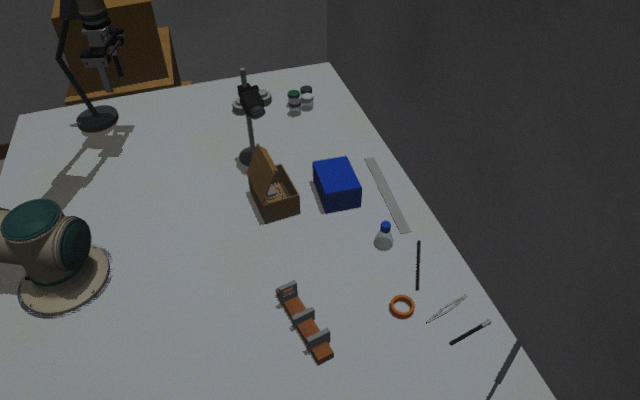

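View pics/top0.png

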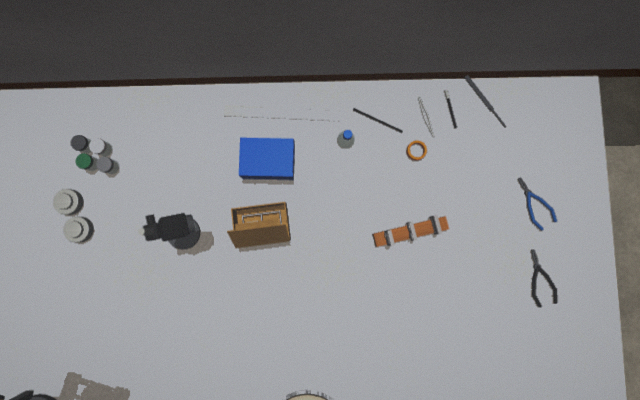

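View pics/wrist0.png

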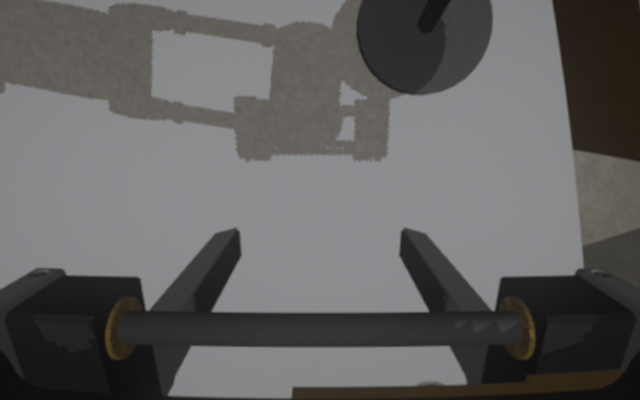

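```bash
cat > h.py <<'E'
import numpy as np, cv2
from cell import manip,snapshot,get_calibration
def K(c):
    f=200/np.tan(np.radians(c["vfov"])/2)
    return np.array([[f,0,c["cx"]],[0,f,c["cy"]],[0,0,1]]),np.array([c["k1"],0,0,0.])
def ray(c,px):
    k,d=K(c); p=cv2.undistortPoints(np.array(px,float).reshape(-1,1,2),k,d).reshape(-1,2)
    v=np.c_[p,np.ones(len(p))]@c["R"]; return -c["R"].T@c["t"],v/np.linalg.norm(v,axis=1)[:,None]
def plane(c,px,z):
    o,v=ray(c,px); return o+v*((z-o[2])/v[:,2])[:,None]
def tri(c1,p1,c2,p2):
    o1,v1=ray(c1,[p1]);o2,v2=ray(c2,[p2]);A=np.c_[v1[0],-v2[0]]
    s=np.linalg.lstsq(A,o2-o1,rcond=None)[0];a=o1+s[0]*v1[0];b=o2+s[1]*v2[0]
    return (a+b)/2,np.linalg.norm(a-b)
def proj(c,X):
    k,d=K(c);return cv2.projectPoints(np.array(X,float).reshape(-1,1,3),cv2.Rodrigues(c["R"])[0],c["t"],k,d)[0].reshape(-1,2)
def crop(img,x0,y0,w,h,s,name):
    cv2.imwrite(name,cv2.resize(np.clip(img[y0:y0+h,x0:x0+w].astype(float)*1.6,0,255).astype(np.uint8),None,fx=s,fy=s,interpolation=cv2.INTER_CUBIC))
E
python3 - <<'E'
from h import *
t=cv2.imread("pics/top0.png");s=cv2.imread("pics/side0.png")
crop(t,130,190,170,70,4.7,"pics/t_cam.png")
crop(t,360,200,100,60,8,"pics/t_rack.png")
crop(s,220,60,100,170,3.5,"pics/s_cam.png")
crop(s,265,270,80,100,6,"pics/s_rack.png")
E
```

```text
(no output)
```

View pics/t_cam.png

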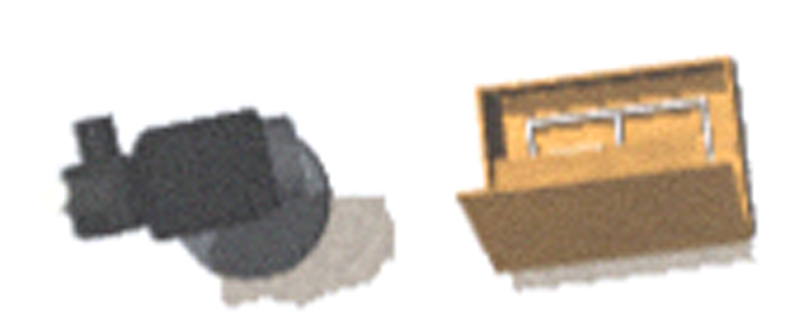

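View pics/t_rack.png

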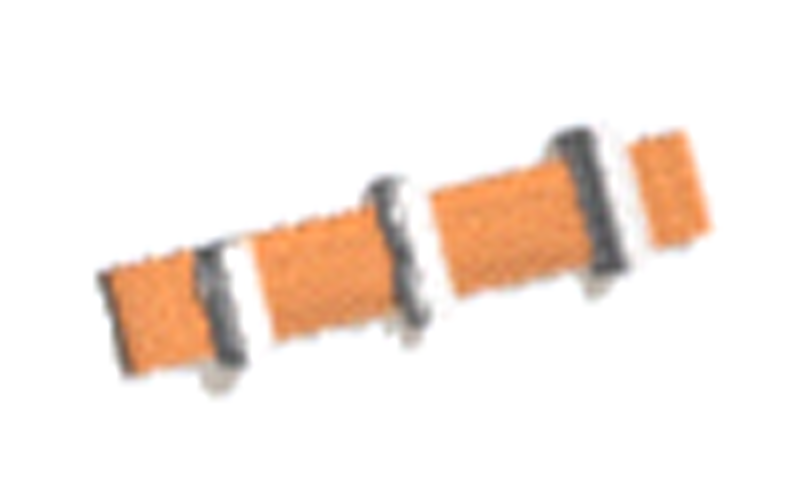

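View pics/s_cam.png

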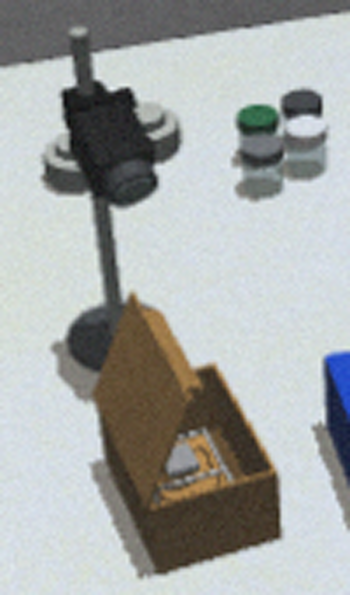

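View pics/s_rack.png

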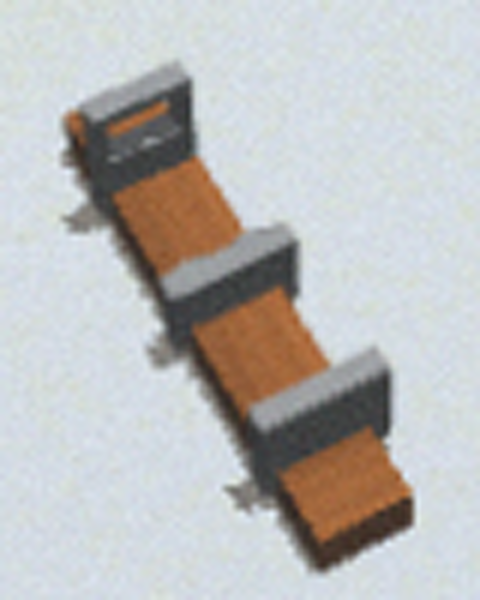

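Run:
```python
from h import *
np.set_printoptions(precision=4,suppress=True)
T=get_calibration("top");S=get_calibration("side")
tr=lambda l:[(360+a/8,200+b/8) for a,b in l]
sr=lambda l:[(265+a/6,270+b/6) for a,b in l]
tc=lambda l:[(130+a/4.7,190+b/4.7) for a,b in l]
sc=lambda l:[(220+a/3.5,60+b/3.5) for a,b in l]
print("cams",-T["R"].T@T["t"],-S["R"].T@S["t"])
print("rack top L far,L near,R far,R near\n",plane(T,tr([(110,270),(133,373),(685,131),(710,235)]),.022))
print("rack side R near, far",plane(S,sr([(320,540),(410,487)]),.022))
print("right part top edge side view z .052",plane(S,sr([(252,405),(275,432),(375,350),(390,365)]),.052))
print("mid .044",plane(S,sr([(168,290),(180,305),(285,225),(297,240)]),.044))
print("door .068",plane(S,sr([(85,100),(100,115),(175,65),(190,80)]),.068))
print("carton top rim far L,R .07",plane(T,tc([(478,88),(732,58)]),.07))
print("carton S right-near, right-far top .07",plane(S,sc([(150,505),(278,480),(215,370)]),.07))
print("flap tip L tri",tri(T,tc([(460,195)])[0],S,sc([(132,295)])[0]))
print("flap tip R tri",tri(T,tc([(752,235)])[0],S,sc([(200,385)])[0]), tri(T,tc([(500,272)])[0],S,sc([(98,392)])[0]))
print("base centre",plane(T,tc([(250,200)]),0.0))
print("post top", tri(T,tc([(70,200)])[0],S,sc([(78,32)])[0]))
print("lens side at z .2",plane(S,sc([(137,185)]),.207))
print("head top front L/R top img z .23",plane(T,tc([(262,108),(280,205),(140,125),(155,240)]),.23))
print("glue,tape",plane(T,[(346,139),(417,150)],.02))
print("bluebox",plane(T,[(240,139),(295,139),(294,179),(240,179)],.07))
```

```text
cams [ 0.5157 -0.0227  1.1912] [ 0.4043 -0.8413  0.9057]
rack top L far,L near,R far,R near
 [[ 0.5187 -0.1902  0.022 ]
 [ 0.4845 -0.1965  0.022 ]
 [ 0.5602 -0.3842  0.022 ]
 [ 0.5254 -0.3907  0.022 ]]
rack side R near, far [[ 0.5282 -0.3938  0.022 ]
 [ 0.563  -0.3841  0.022 ]]
right part top edge side view z .052 [[ 0.5165 -0.3552  0.052 ]
 [ 0.521  -0.3672  0.052 ]
 [ 0.5622 -0.3474  0.052 ]
 [ 0.5653 -0.3544  0.052 ]]
mid .044 [[ 0.5018 -0.2986  0.044 ]
 [ 0.5042 -0.3057  0.044 ]
 [ 0.5484 -0.285   0.044 ]
 [ 0.5507 -0.2922  0.044 ]]
door .068 [[ 0.4905 -0.2284  0.068 ]
 [ 0.4941 -0.2364  0.068 ]
 [ 0.5255 -0.2229  0.068 ]
 [ 0.529  -0.231   0.068 ]]
carton top rim far L,R .07 [[0.5911 0.1782 0.07  ]
 [0.6042 0.0394 0.07  ]]
carton S right-near, right-far top .07 [[0.5101 0.0316 0.07  ]
 [0.6059 0.029  0.07  ]
 [0.5916 0.1676 0.07  ]]
flap tip L tri (array([0.5328, 0.1723, 0.1543]), np.float64(0.0018311917616175497))
flap tip R tri (array([0.5305, 0.0209, 0.1849]), np.float64(0.044465181142512)) (array([0.4942, 0.166 , 0.0733]), np.float64(0.005841246083345419))
base centre [[0.5342 0.3227 0.    ]]
post top (array([0.533 , 0.3121, 0.3035]), np.float64(0.0033898293458143685))
lens side at z .2 [[0.5562 0.2384 0.207 ]]
head top front L/R top img z .23 [[0.5734 0.2506 0.23  ]
 [0.528  0.2421 0.23  ]
 [0.5668 0.3077 0.23  ]
 [0.5131 0.3002 0.23  ]]
glue,tape [[ 0.777  -0.1247  0.02  ]
 [ 0.7421 -0.3166  0.02  ]]
bluebox [[0.7724 0.1555 0.07  ]
 [0.7689 0.0124 0.07  ]
 [0.664  0.0171 0.07  ]
 [0.6674 0.1563 0.07  ]]
```

Emit:
servo_tool(increments=[-0.05,-0.046,0,-0.04,-0.1,-0.092,0,-0.08,-0.15,-0.138,0,-0.12,-0.2,-0.184,0,-0.15,-0.25,-0.23,0,-0.2,-0.3,-0.275,0,-0.25,-0.35,-0.32,0,-0.28,-0.4,-0.366,0,-0.305,-0.424,-0.389,0,-0.305,-0.424,-0.389,0,-0.305,-0.424,-0.389,0,-0.305])

```text
clock: 1.52
position: [0.4601, 0.05, 0.2051]
orientation: [3.141, -0.001, 3.14]
wrist_force: [-0.0, 0.4, 0.7]
width: 1.002
```

```bash
cat > look.py <<'E'
import sys,json
from h import *
def look(n,tag):
    c=get_calibration(n);im=snapshot(n);cv2.imwrite(f"pics/{tag}.png",im)
    json.dump({k:np.array(v).tolist() for k,v in c.items()},open(f"pics/{tag}.json","w"));return c,im
def load(tag):
    return {k:np.array(v) if isinstance(v,list) else v for k,v in json.load(open(f"pics/{tag}.json")).items()},cv2.imread(f"pics/{tag}.png")
E
python3 - <<'E'
from look import *
look("wrist","w1")
t=cv2.imread("pics/top0.png");s=cv2.imread("pics/side0.png")
crop(t,140,205,70,50,11,"pics/t_head.png")
crop(s,225,60,55,60,10,"pics/s_head.png")
E
```

```text
(no output)
```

View pics/w1.png

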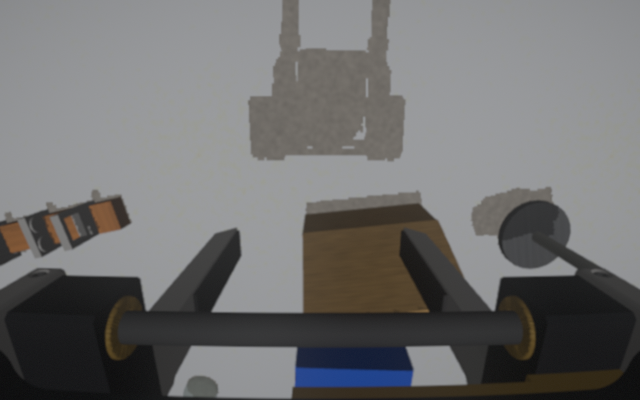

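View pics/t_head.png

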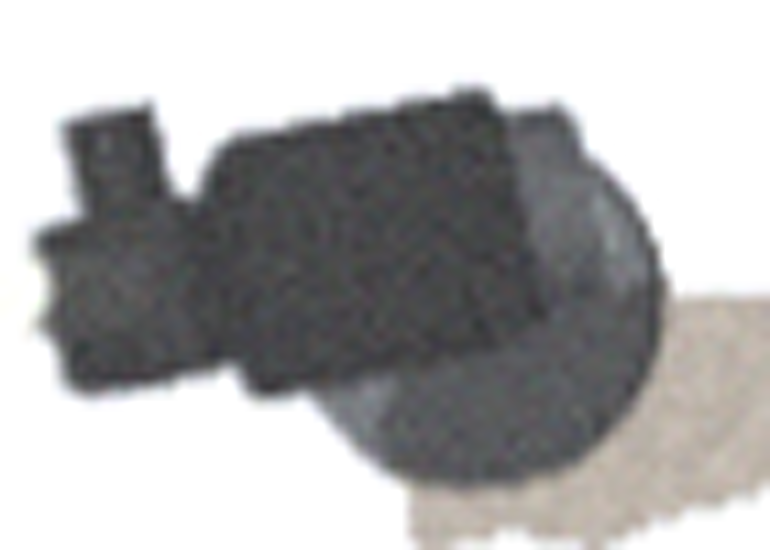

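View pics/s_head.png

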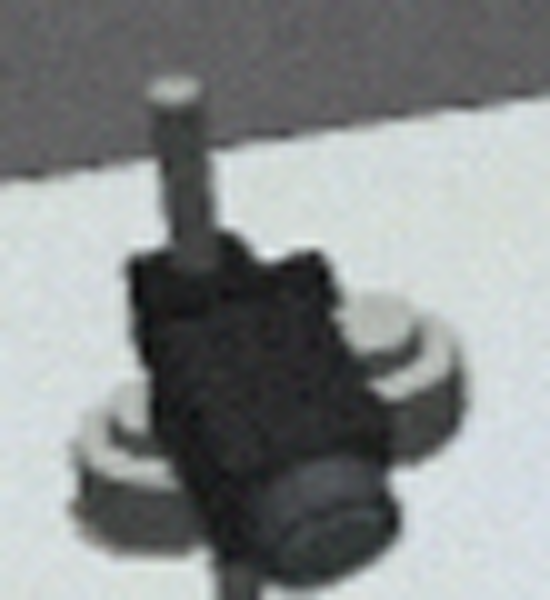

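Run:
```python
from look import *
ims=[]
for i in range(6):
    c,s=look("side","s_n%d"%i); ims.append(s.astype(float))
s=np.mean(ims,0)
ims=[look("top","t_n%d"%i)[1].astype(float) for i in range(6)]
t=np.mean(ims,0)
cv2.imwrite("pics/s_mean.png",s);cv2.imwrite("pics/t_mean.png",t)
def g(im,x,y,w,h,k,n):
    a=np.clip((im[y:y+h,x:x+w])*3.5-20,0,255).astype(np.uint8)
    cv2.imwrite(n,cv2.resize(a,None,fx=k,fy=k,interpolation=cv2.INTER_CUBIC))
g(s,228,75,45,48,12,"pics/s_head2.png")
g(t,140,205,70,50,11,"pics/t_head2.png")
```

```text
[ WARN:0@11.279] global loadsave.cpp:1063 imwrite_ Unsupported depth image for selected encoder is fallbacked to CV_8U.
```

View pics/s_head2.png

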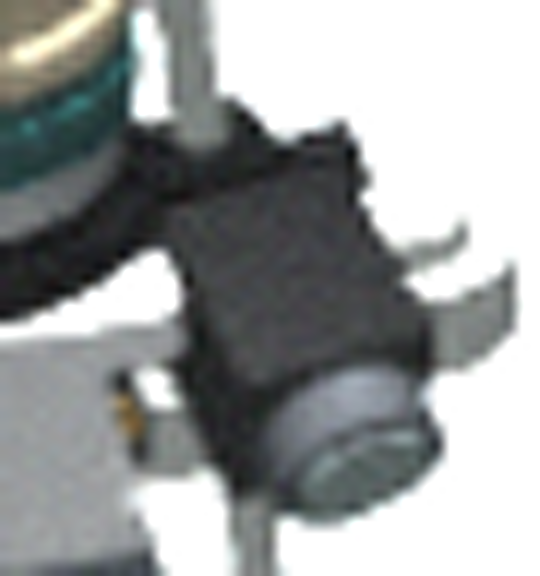

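View pics/t_head2.png

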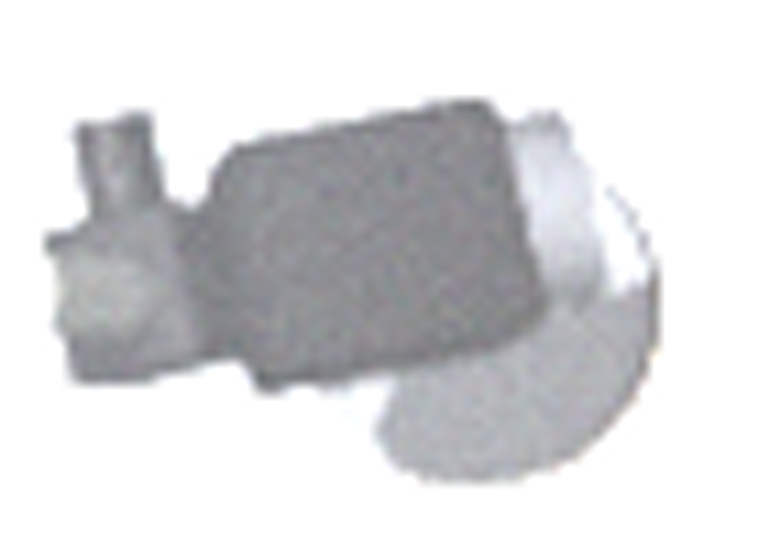

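Run:
```python
from look import *
np.set_printoptions(precision=4,suppress=True)
T=get_calibration("top");S=get_calibration("side")
t=lambda a,b:(140+a/11,205+b/11)
s=lambda a,b:(228+a/12,75+b/12)
C=[]
for n,p,q in [("FL(-x)",(548,315),(250,388)),("FR(+x)",(492,98),(425,330)),("BL",(260,388),(172,205)),("BR",(228,145),(345,145))]:
    X,e=tri(T,t(*p),S,s(*q));print(n,X,e);C.append(X)
C=np.array(C);x=(C[1]-C[0]);y=C[2:].mean(0)-C[:2].mean(0);print(np.linalg.norm(x),np.linalg.norm(y),x,y, np.degrees(np.arctan2(y[2],np.hypot(*y[:2]))))
print("post top",tri(T,t(105,285),S,(228+165/12. ,75-0))) 
o,v=ray(S,[s(368,470)])
for z in(.185,.195,.2,.205,.21,.22,.23):print(z,plane(S,[s(368,470)],z))
print(tri(T,t(582,208),S,s(368,470)))
print("base edges", plane(T,[t(468,293)],0.0))
print("glass L/R side z.2",plane(S,[s(300,495),s(437,445)],.2))
```

```text
FL(-x) [0.5295 0.242  0.2274] 0.0029878721206271254
FR(+x) [0.5722 0.2536 0.2271] 0.0013591759510552866
BL [0.5197 0.2924 0.2471] 0.009801382933567502
BR [0.564  0.2982 0.2511] 0.0037173685398197397
0.04427838287372172 0.053003583856653866 [ 0.0427  0.0116 -0.0003] [-0.009   0.0475  0.0218] 24.30865113134174
post top (array([0.5328, 0.3088, 0.2882]), np.float64(0.0038365451182387944))
0.185 [[0.5584 0.2664 0.185 ]]
0.195 [[0.5562 0.251  0.195 ]]
0.2 [[0.5552 0.2433 0.2   ]]
0.205 [[0.5541 0.2356 0.205 ]]
0.21 [[0.553  0.2279 0.21  ]]
0.22 [[0.5509 0.2126 0.22  ]]
0.23 [[0.5488 0.1972 0.23  ]]
(array([0.5525, 0.2422, 0.2009]), np.float64(0.004987259494703969))
base edges [[0.5367 0.3245 0.    ]]
glass L/R side z.2 [[0.5386 0.2382 0.2   ]
 [0.5721 0.2484 0.2   ]]
```

Emit:
servo_tool(increments=[-0.02,0.025,0.035,0,-0.02,0.025,0.065,0,-0.02,0.025,0.065,0,-0.035,0.025,0.066,0,-0.048,0.025,0.067,0,-0.055,0.025,0.069,0,-0.061,0.025,0.071,0,-0.067,0.025,0.074,0,-0.073,0.025,0.078,0,-0.079,0.025,0.083,0,-0.084,0.025,0.088,0,-0.088,0.025,0.093,0,-0.092,0.025,0.099,0,-0.095,0.025,0.105,0,-0.098,0.025,0.112,0], claw=0)

```text
clock: 4.05
position: [0.5586, 0.0752, 0.0931]
orientation: [3.142, 0.0, -3.141]
wrist_force: [-0.8, 0.4, 1.8]
width: 0.011
```

Emit:
servo_tool(increments=[-0.003,0,0.006,0,-0.006,0,0.011,0,-0.01,0,0.016,0,-0.014,0,0.02,0,-0.018,0,0.023,0,-0.018,0,0.025,0,-0.018,0,0.025,0,-0.018,0,0.025,0])

```text
clock: 5.05
position: [0.5728, 0.0753, 0.0723]
orientation: [-3.141, -0.005, -3.141]
wrist_force: [-11.9, 0.0, 27.7]
width: 0.006
```

Run:
```python
from look import *
c,s=look("side","s2");crop(s,220,100,110,130,5,"pics/s2c.png")
print(manip.read_state()["wrist_force"])
```

```text
[-13.0481592   -1.38705293  27.35905425]
```

View pics/s2c.png

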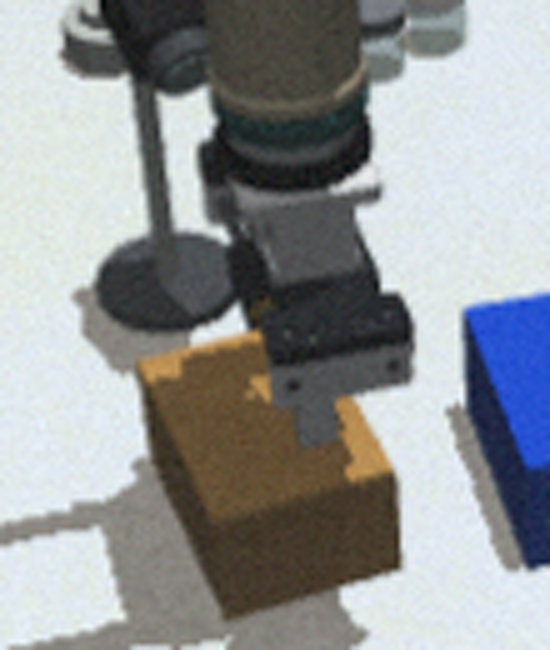

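Emit:
servo_tool(increments=[0,0,-0.05,0,0,0,-0.1,0,0,0,-0.15,0,0,-0.03,-0.18,0.1])

```text
clock: 5.6
position: [0.5777, 0.0463, 0.2515]
orientation: [3.14, 0.005, 3.042]
wrist_force: [0.3, -0.2, -1.3]
width: 0.004
```

Emit:
servo_tool(increments=[0.005,-0.05,0,0.15,0.01,-0.1,0,0.3,0.015,-0.15,0,0.45,0.02,-0.2,0,0.6,0.025,-0.25,0,0.75,0.03,-0.3,0,0.9,0.04,-0.35,0,1.05,0.041,-0.39,0,1.2,0.041,-0.4,0,1.26,0.041,-0.4,0,1.26,0.041,-0.4,0,1.26], claw=100)

```text
clock: 6.98
position: [0.4958, -0.3482, 0.2484]
orientation: [3.141, -0.0, 1.783]
wrist_force: [0.1, -0.5, -0.0]
width: 1.003
```

Run:
```python
from look import *
look("wrist","w3");c,s=look("side","s3");crop(s,220,60,150,120,5,"pics/s3c.png");look("top","t3")
```

```text
(no output)
```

View pics/w3.png

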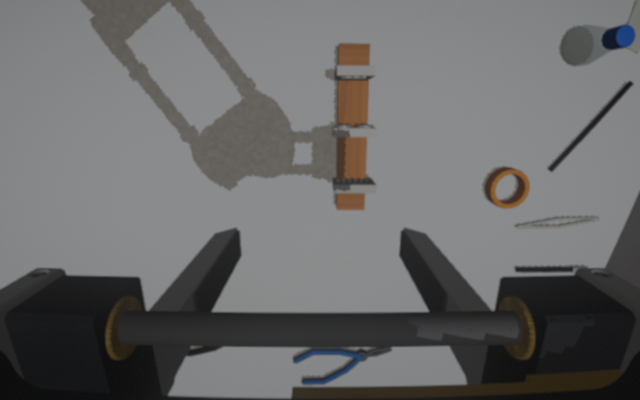

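View pics/s3.png

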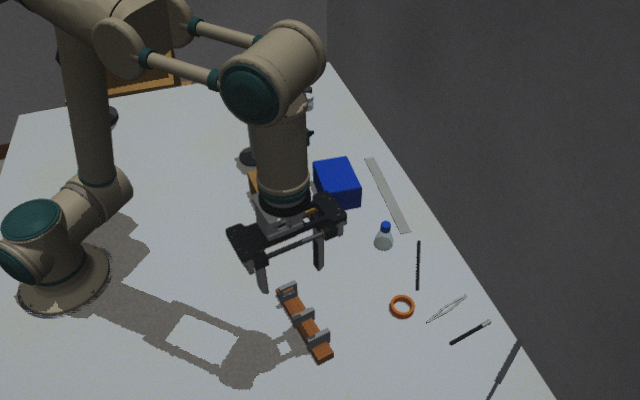

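View pics/t3.png

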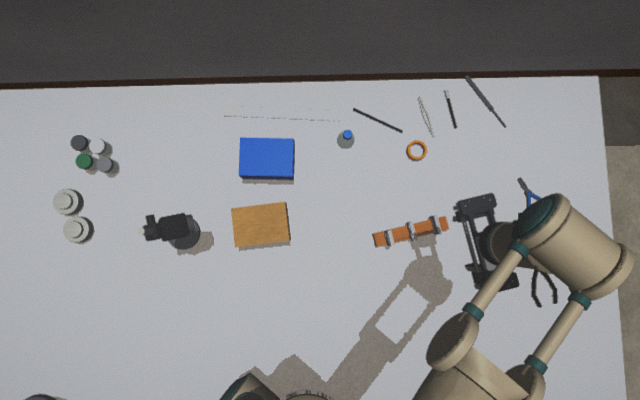

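Run:
```python
from look import *
c,w=load("w3");crop(w,320,30,70,190,4,"pics/w3c.png");crop(w,325,165,60,50,12,"pics/w3d.png")
```

```text
(no output)
```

View pics/w3d.png

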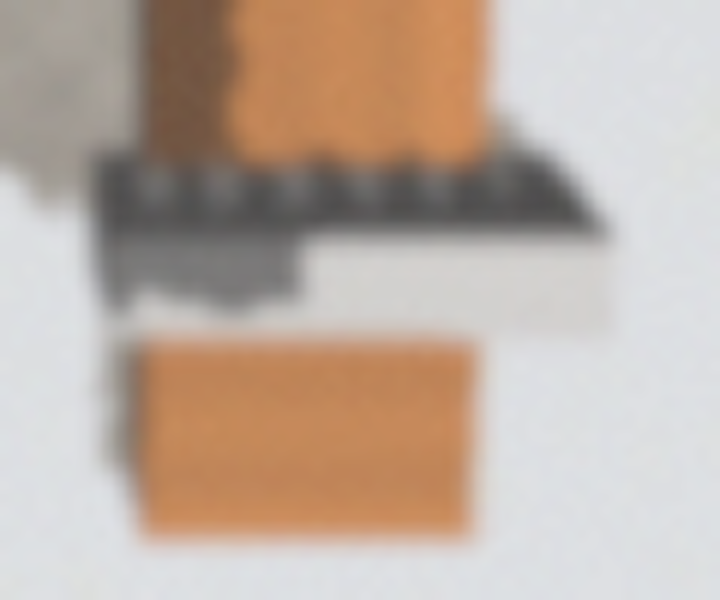

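View pics/w3c.png

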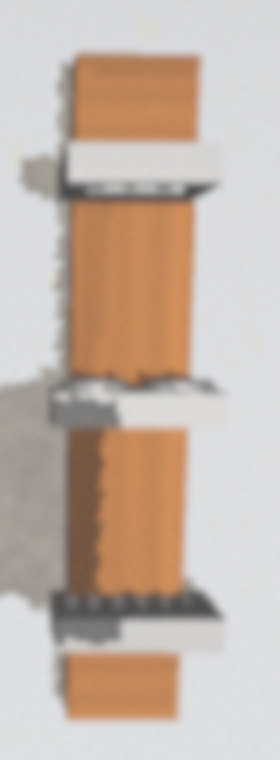

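Run:
```python
from look import *
np.set_printoptions(precision=4,suppress=True)
c,w=load("w3");f=lambda l:[(325+a/12,165+b/12) for a,b in l]
g=plane(c,f([(97,235),(610,237),(105,330),(612,337)]),.052);print(g,g.mean(0))
d=g[1]-g[0]+g[3]-g[2];print("yaw",np.arctan2(d[1],d[0]),np.linalg.norm(d)/2,np.linalg.norm(g[0]-g[2]),np.linalg.norm(g[1]-g[3]))
k=lambda l:[(320+a/4,30+b/4) for a,b in l]
r=plane(c,k([(75,55),(200,55),(66,718),(178,718)]),.022);print(r,r.mean(0))
d=r[:2].mean(0)-r[2:].mean(0);print("rack yaw",np.arctan2(-d[0],d[1]),np.linalg.norm(d))
s=manip.read_state();p=s["position"];yaw=s["orientation"][2];print(p,s["orientation"])
D=g.mean(0)-p;X=np.array([np.cos(yaw),np.sin(yaw)]);Y=np.array([np.sin(yaw),-np.cos(yaw)]);print("tool dx,dy",D[:2]@X,D[:2]@Y)
```

```text
[[ 0.5121 -0.353   0.052 ]
 [ 0.5613 -0.3426  0.052 ]
 [ 0.515  -0.3622  0.052 ]
 [ 0.564  -0.3523  0.052 ]] [ 0.5381 -0.3525  0.052 ]
yaw 0.20361038058321493 0.05010517481037767 0.00961195716045682 0.010116130112823644
[[ 0.4847 -0.196   0.022 ]
 [ 0.5198 -0.1883  0.022 ]
 [ 0.5264 -0.3906  0.022 ]
 [ 0.5618 -0.383   0.022 ]] [ 0.5232 -0.2895  0.022 ]
rack yaw 0.21179023031159386 0.19911859010524996
[ 0.4959 -0.3479  0.2486] [3.1413 0.0001 1.7834]
tool dx,dy -0.013421399256532013 0.04026972237113079
```

Emit:
servo_tool(increments=[-0.0134,0.0403,0,0,-0.0134,0.0403,0.05,0,-0.0134,0.0403,0.1,0,-0.0134,0.0403,0.15,0,-0.0134,0.0403,0.19,0,-0.0134,0.0403,0.215,0,-0.0134,0.0403,0.225,0,-0.0134,0.0403,0.225,0])

```text
clock: 8.12
position: [0.5381, -0.353, 0.0234]
orientation: [-3.142, -0.0, 1.782]
wrist_force: [-0.7, -0.4, 0.1]
width: 0.997
```

Emit:
servo_tool(increments=[0,0,0,0,0,0,0,0,0,0,0,0,0,0,0,0,0,0,0,0,0,0,0,0], claw=0)

```text
clock: 8.88
position: [0.5379, -0.3534, 0.0236]
orientation: [3.141, 0.0, 1.782]
wrist_force: [-0.6, -0.9, 1.6]
width: 0.53
```

Emit:
servo_tool(increments=[0,0,-0.005,0,0,0,-0.009,0,0,0,-0.009,0,-0.002,0,-0.009,0,-0.004,0,-0.009,0,-0.006,0,-0.009,0,-0.008,0,-0.009,0])

```text
clock: 9.75
position: [0.538, -0.3549, 0.0322]
orientation: [-3.14, -0.012, 1.78]
wrist_force: [-0.4, 12.7, 7.8]
width: 0.532
```

Emit:
servo_tool(increments=[-0.002,0,0,0,-0.004,0,0,0,-0.006,0,0,0,-0.006,0,0,0])

```text
clock: 10.25
position: [0.5389, -0.3591, 0.0318]
orientation: [-3.14, -0.015, 1.78]
wrist_force: [-0.6, 14.7, 6.9]
width: 0.53
```

Run:
```python
from look import *
c,w=look("wrist","w4");crop(w,170,170,320,230,2.5,"pics/w4c.png")
c,w=look("side","s4");crop(w,240,250,130,120,6,"pics/s4c.png")
```

```text
(no output)
```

View pics/w4c.png

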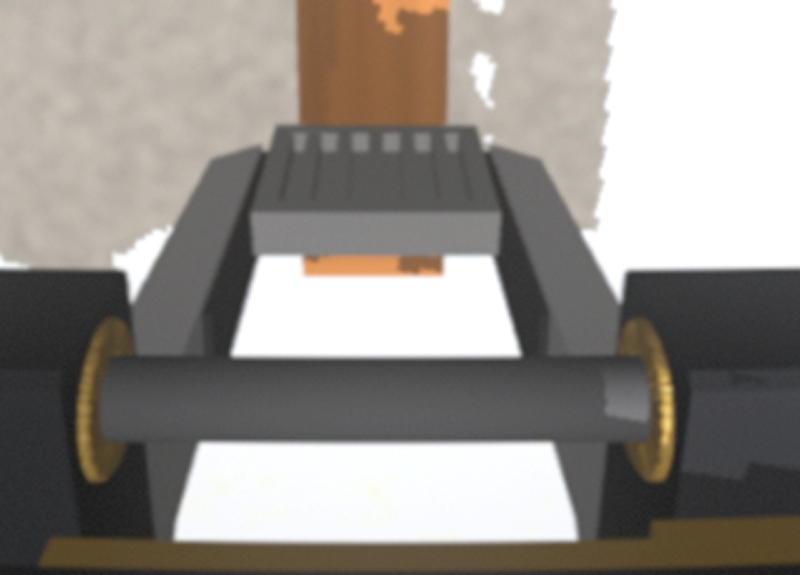

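View pics/s4c.png

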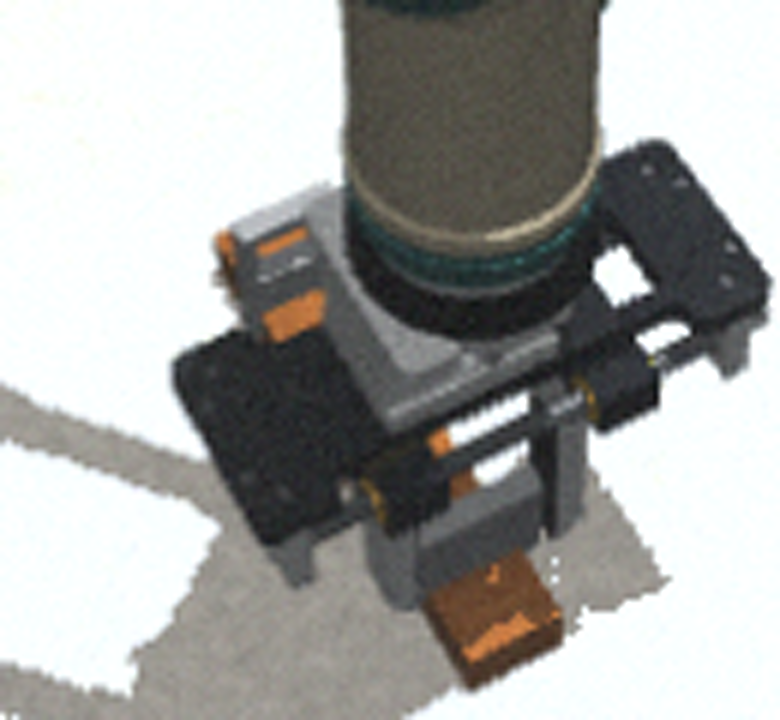

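Emit:
servo_tool(increments=[-0.002,0,0,0,-0.004,0,0,0,-0.006,0,0,0,-0.007,0,0,0,-0.007,0,0,0])

```text
clock: 10.98
position: [0.5404, -0.3665, 0.031]
orientation: [-3.14, -0.014, 1.78]
wrist_force: [-0.3, 12.2, 2.7]
width: 0.534
```

Run:
```python
from look import *
c,w=look("wrist","w5");crop(w,170,170,320,230,2.5,"pics/w5c.png")
```

```text
(no output)
```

View pics/w5c.png

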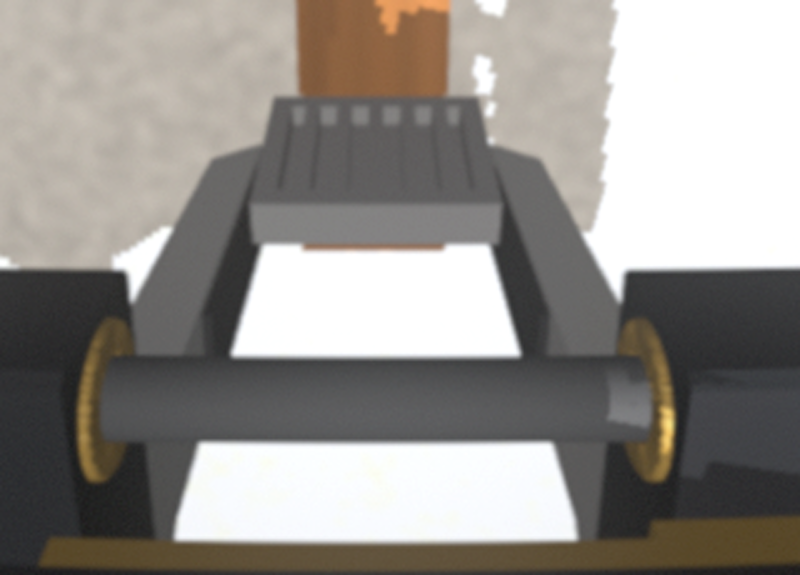

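```bash
cat > gp.py <<'E'
from look import *
def grille(c,front4,top2=None):
    # grille frame points: face TL,TR,BL,BR as seen in wrist image
    k,d=K(c)
    obj=[(-25,5,44),(25,5,44),(-25,5,0),(25,5,0)];px=list(front4)
    if top2: obj+=[(-25,-5,44),(25,-5,44)];px+=list(top2)
    obj=np.array(obj,float)/1000;px=np.array(px,float)
    ok,r,t=cv2.solvePnP(obj,px,k,d,flags=cv2.SOLVEPNP_ITERATIVE)
    q=cv2.projectPoints(obj,r,t,k,d)[0].reshape(-1,2);print("reproj",np.abs(q-px).max())
    Rc=cv2.Rodrigues(r)[0];Rw=c["R"].T@Rc;tw=c["R"].T@(t.ravel()-c["t"])
    return Rw,tw
E
python3 - <<'E'
from gp import *
np.set_printoptions(precision=4,suppress=True)
c,w=load("w5");f=lambda l:[(170+a/2.5,170+b/2.5) for a,b in l]
R,t=grille(c,f([(251,203),(502,203),(276,98),(479,98)]),f([(252,243),(501,243)]))
print(R,t,"tilt deg",np.degrees(np.arcsin(R[2,1])),np.degrees(np.arccos(R[2,2])))
c4,w=load("w4")
R,t=grille(c4,f([(251,211),(501,211),(276,127),(478,127)]),f([(252,254),(501,254)]))
print(t,np.degrees(np.arcsin(R[2,1])),np.degrees(np.arccos(R[2,2])))
E
```

```text
reproj 0.6195603517867312
[[ 0.9774 -0.208   0.0372]
 [ 0.2113  0.9566 -0.2005]
 [ 0.0061  0.2039  0.979 ]] [ 0.5379 -0.3535  0.0171] tilt deg 11.762986907672389 11.768315026244778
reproj 0.48349074704037776
[ 0.5379 -0.3539  0.0176] 3.8619118466120748 3.870229330086387
```

Emit:
servo_tool(increments=[0,0,-0.02,0,0,0,-0.05,0,0,0,-0.09,0,0,0,-0.12,0,0,0,-0.12,0,0,0,-0.12,0])

```text
clock: 11.78
position: [0.5416, -0.3735, 0.1509]
orientation: [-3.14, -0.002, 1.782]
wrist_force: [-0.2, -0.6, -1.2]
width: 0.531
```

Run:
```python
from look import *
c,w=look("wrist","w6");crop(w,220,200,200,110,4,"pics/w6c.png")
c,w=look("side","s6");crop(w,240,200,130,120,6,"pics/s6c.png")
print(manip.read_state())
```

```text
{'clock': 11.875, 'joints': array([-7.09357871e-01,  4.33154438e-01,  1.40047420e+00, -9.11455760e-05,
        1.31158115e+00, -9.20280089e-01]), 'dq': array([-0.00234244,  0.00093538, -0.00403709,  0.00012603,  0.00472906,
        0.00080258]), 'tau': array([ 5.65125636e-03, -4.97450602e+01, -2.36002940e+01,  2.97896680e-02,
        7.05182157e-02, -1.40462853e-04]), 'position': array([ 0.54130311, -0.37324423,  0.15027786]), 'orientation': array([-3.13933208e+00, -2.82510947e-03,  1.78173887e+00]), 'wrist_force': array([-0.47802089,  0.2864536 ,  0.7379195 ]), 'wrist_torque': array([-0.08210211,  0.05713168, -0.00295098]), 'width': 0.5247514077371715}
```

View pics/w6c.png

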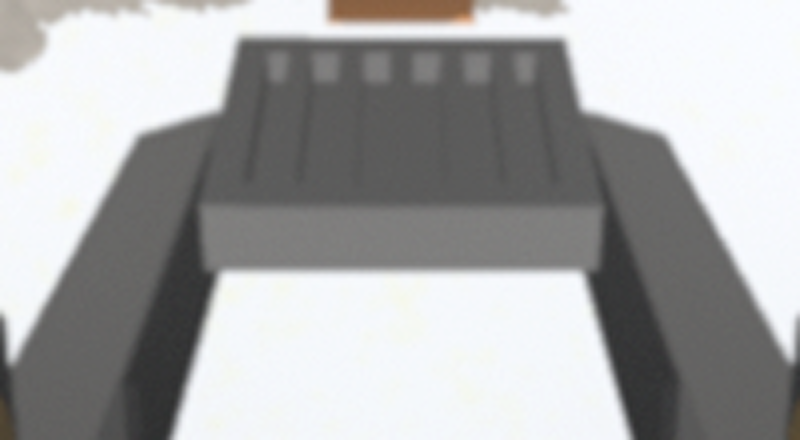

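View pics/s6c.png

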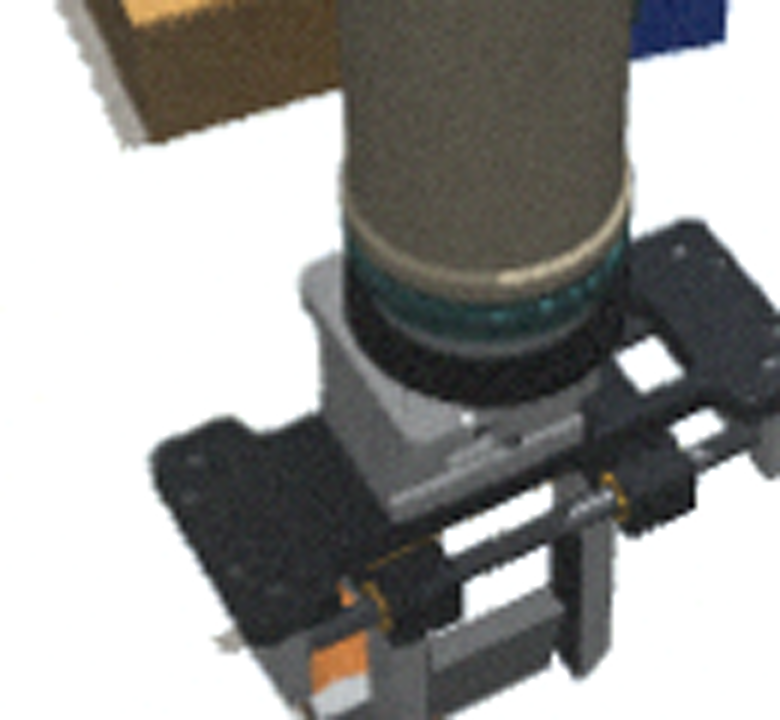

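Run:
```python
from gp import *
np.set_printoptions(precision=4,suppress=True)
c,w=load("w6");f=lambda l:[(220+a/4,200+b/4) for a,b in l]
s=manip.read_state();p=s["position"];yaw=s["orientation"][2]
Rt=np.array([[np.cos(yaw),np.sin(yaw),0],[np.sin(yaw),-np.cos(yaw),0],[0,0,-1]]).T
Rt=np.c_[[np.cos(yaw),np.sin(yaw),0],[np.sin(yaw),-np.cos(yaw),0],[0,0,-1]]
for args in [(f([(199,207),(605,207),(240,40),(565,40)]),f([(205,270),(600,270)])),(f([(199,207),(605,207),(240,40),(565,40)]),None)]:
    R,t=grille(c,*args)
    print("tilt",np.degrees(np.arcsin(R[2,1])),"origin in tool",Rt.T@(t-p),"top",Rt.T@(t+R@[0,0,.044]-p), "yaw off",np.arctan2(R[1,0],R[0,0])-(yaw-np.pi/2))
# fingertip edges expected: tips at z=0(tool), x=+8 , y=+-(25+12.5)
for q in [(8,25,0),(8,-25,0),(8,37.5,0),(8,-37.5,0),(-8,25,0)]:
    print(q,(proj(c,[p+Rt@(np.array(q)/1000)])[0]-[220,200])*4)
```

```text
reproj 0.3062559951102912
tilt 10.637791008174476 origin in tool [0.0122 0.0002 0.0132] top [ 0.0041  0.0002 -0.03  ] yaw off 0.0015922112659668974
reproj 0.14491037364615522
tilt 10.75747822811337 origin in tool [0.0122 0.0002 0.0131] top [ 0.004   0.0001 -0.0301] yaw off 0.0013988827429308737
(8, 25, 0) [572.1484 124.4113]
(8, -25, 0) [230.1747 124.169 ]
(8, 37.5, 0) [657.3824 124.3094]
(8, -37.5, 0) [145.0481 123.9467]
(-8, 25, 0) [568.2989 224.7957]
```

Emit:
servo_tool(increments=[0.0088,0.001,0,0,0.0088,0.001,0.04,0,0.0088,0.001,0.08,0,0.0088,0.001,0.105,0,0.0088,0.001,0.112,0,0.0088,0.001,0.112,0,0.0088,0.001,0.118,0,0.0088,0.001,0.121,0,0.0088,0.001,0.123,0,0.0088,0.001,0.123,0])

```text
clock: 13.12
position: [0.5414, -0.3651, 0.0295]
orientation: [3.141, -0.0, 1.782]
wrist_force: [0.3, -0.6, 0.3]
width: 0.529
```

Run:
```python
from look import *
c,w=look("wrist","w7");crop(w,170,170,320,230,2.5,"pics/w7c.png")
```

```text
(no output)
```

View pics/w7c.png

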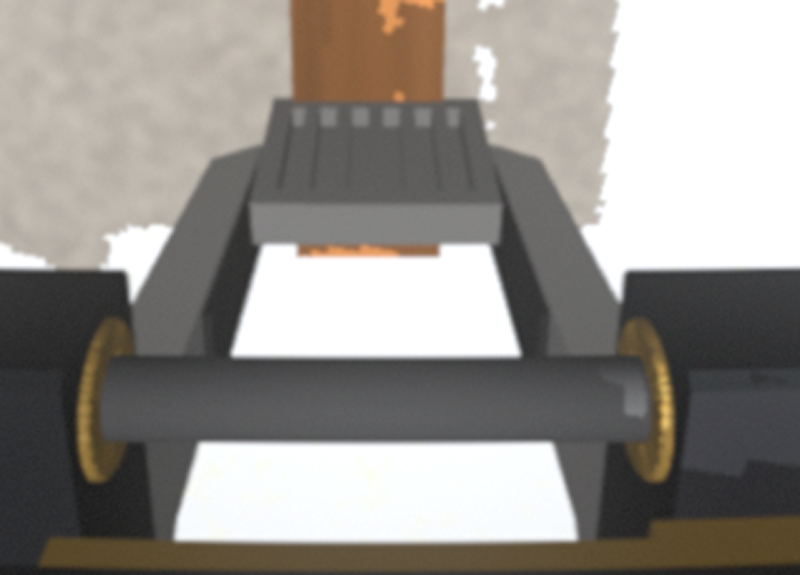

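Emit:
servo_tool(increments=[0,0,0.002,0,0,0,0.004,0,0,0,0.006,0,0,0,0.007,0,0,0,0.007,0])

```text
clock: 13.8
position: [0.5413, -0.3643, 0.0235]
orientation: [3.141, -0.001, 1.782]
wrist_force: [-1.0, 4.7, 6.9]
width: 0.529
```

Emit:
servo_tool(increments=[0,0,0,0,0,0,0,0,0,0,0,0,0,0,0,0], claw=75)

```text
clock: 14.3
position: [0.5414, -0.3652, 0.0222]
orientation: [-3.142, -0.0, 1.782]
wrist_force: [0.2, 0.4, 1.3]
width: 0.748
```

Run:
```python
from look import *
c,w=look("wrist","w8");crop(w,170,170,320,230,2.5,"pics/w8c.png")
```

```text
(no output)
```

View pics/w8c.png

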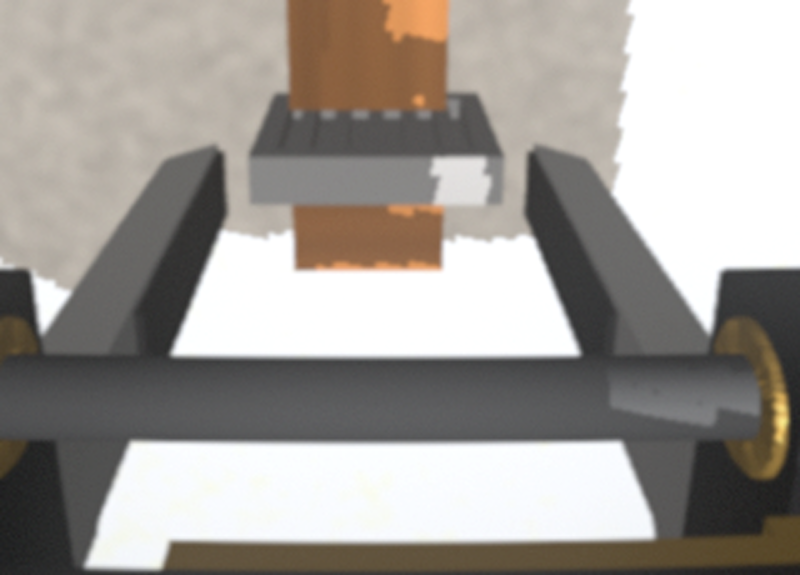

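Run:
```python
from gp import *
np.set_printoptions(precision=4,suppress=True)
c,w=load("w8");f=lambda l:[(170+a/2.5,170+b/2.5) for a,b in l]
g=plane(c,f([(249,156),(502,156),(250,205),(502,205)]),.052)
s=manip.read_state();p=s["position"];yaw=s["orientation"][2]
Rt=np.c_[[np.cos(yaw),np.sin(yaw),0],[np.sin(yaw),-np.cos(yaw),0],[0,0,-1]]
print(g,g.mean(0),p,"tool",(g-p)@Rt,(g.mean(0)-p)@Rt)
```

```text
[[ 0.513  -0.3515  0.052 ]
 [ 0.5612 -0.3412  0.052 ]
 [ 0.5149 -0.3617  0.052 ]
 [ 0.5638 -0.3512  0.052 ]] [ 0.5382 -0.3514  0.052 ] [ 0.5414 -0.3651  0.0222] tool [[ 0.0192 -0.0249 -0.0298]
 [ 0.0193  0.0243 -0.0298]
 [ 0.0089 -0.0251 -0.0298]
 [ 0.0089  0.0248 -0.0298]] [ 0.0141 -0.0002 -0.0298]
```

Emit:
servo_tool(increments=[0,0,-0.0158,0,0.0175,0,-0.0158,0,0.0175,0,-0.0158,0,0.0175,0,-0.0158,0])

```text
clock: 14.85
position: [0.5377, -0.3475, 0.0383]
orientation: [-3.142, 0.0, 1.782]
wrist_force: [0.4, 1.2, 1.0]
width: 0.75
```

Emit:
servo_tool(increments=[0,0,0,0,0,0,0,0,0,0,0,0,0,0,-0.005,0,0,0,-0.01,0,0,0,-0.01,0], claw=0)

```text
clock: 15.6
position: [0.5381, -0.3482, 0.049]
orientation: [3.141, 0.001, 1.782]
wrist_force: [1.0, -0.5, -0.2]
width: 0.524
```

Run:
```python
from look import *
c,w=look("wrist","w9");crop(w,170,170,320,230,2.5,"pics/w9c.png")
```

```text
(no output)
```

View pics/w9c.png

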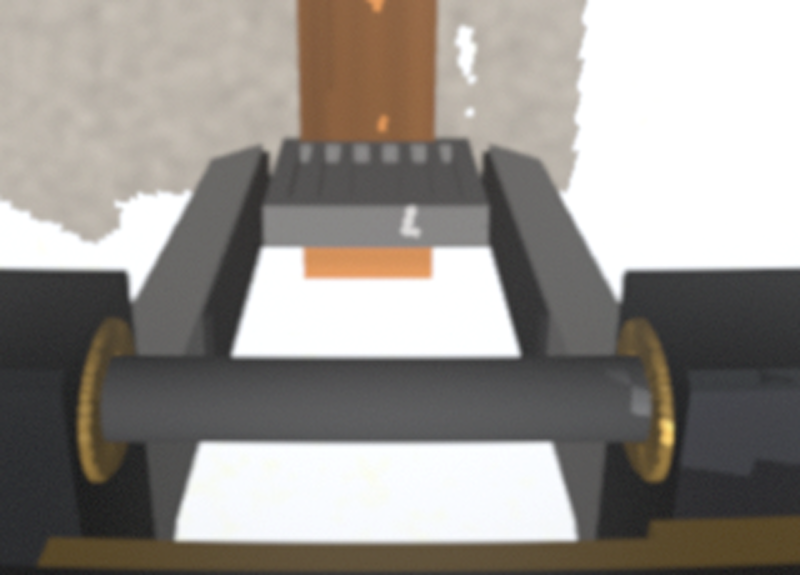

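Emit:
servo_tool(increments=[-0.002,0,0,0,-0.004,0,0,0,-0.006,0,0,0,-0.008,0,0,0,-0.01,0,0,0,-0.012,0,0,0,-0.012,0,0,0])

```text
clock: 16.52
position: [0.5394, -0.3565, 0.0479]
orientation: [-3.141, -0.006, 1.781]
wrist_force: [-1.2, 7.5, 2.9]
width: 0.528
```

Run:
```python
from look import *
c,w=look("wrist","w10");crop(w,170,170,320,230,2.5,"pics/w10c.png")
```

```text
(no output)
```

View pics/w10c.png

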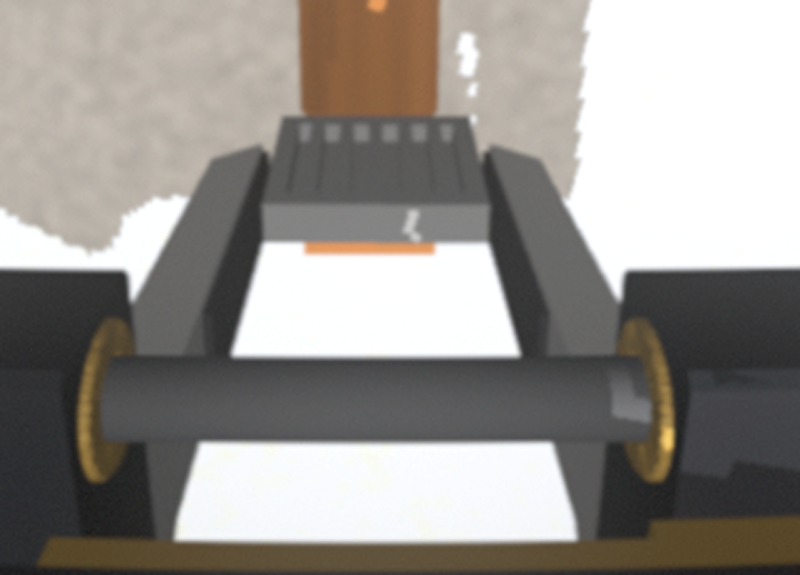

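Emit:
servo_tool(increments=[-0.002,0,0,0,-0.004,0,0,0,-0.006,0,0,0,-0.008,0,0,0,-0.009,0,0,0,-0.009,0,0,0])

```text
clock: 17.32
position: [0.5411, -0.3648, 0.0472]
orientation: [-3.14, -0.008, 1.781]
wrist_force: [-0.1, 7.0, 1.4]
width: 0.529
```

Run:
```python
from look import *
c,w=look("wrist","w11");crop(w,170,170,320,230,2.5,"pics/w11c.png")
```

```text
(no output)
```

View pics/w11c.png

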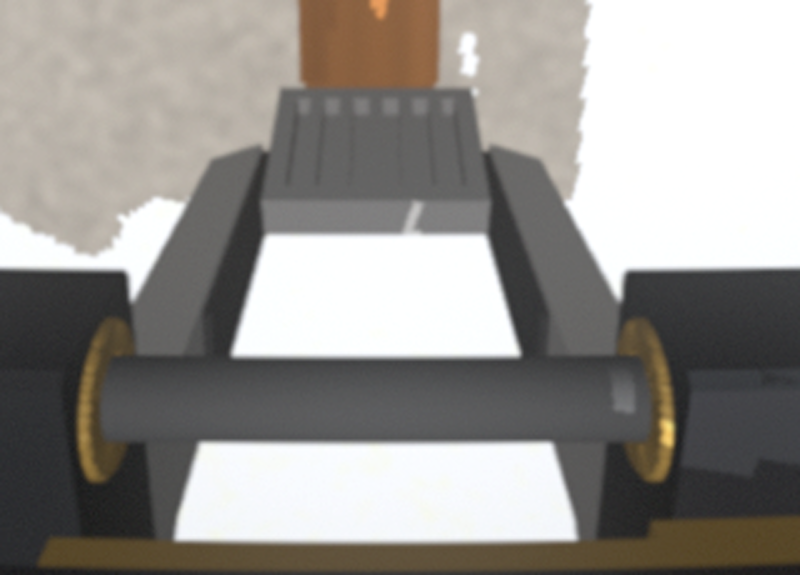

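```bash
cat >> gp.py <<'E'
def rt(s):
    yaw=s["orientation"][2]
    return np.c_[[np.cos(yaw),np.sin(yaw),0],[np.sin(yaw),-np.cos(yaw),0],[0,0,-1]]
def report(c,fr,tp):
    s=manip.read_state();p=s["position"];Rt=rt(s)
    R,t=grille(c,fr,tp)
    print("tilt",np.degrees(np.arcsin(R[2,1])),"O world",t,"O tool",Rt.T@(t-p),"top tool",Rt.T@(t+R@[0,0,.044]-p),"gyaw",np.arctan2(R[1,0],R[0,0]),"tcp",p)
    return R,t
E
python3 - <<'E'
from gp import *
np.set_printoptions(precision=4,suppress=True)
f=lambda l:[(170+a/2.5,170+b/2.5) for a,b in l]
c,w=load("w10");report(c,f([(263,204),(490,204),(282,116),(470,116)]),f([(265,241),(488,241)]))
c,w=load("w11");report(c,f([(262,199),(491,199),(282,88),(472,88)]),f([(266,234),(489,234)]))
E
```

```text
reproj 0.3727162434624347
tilt 7.9388910590549955 O world [ 0.5387 -0.3537  0.0171] O tool [ 0.0113 -0.0001  0.0301] top tool [ 0.0052  0.0001 -0.0135] gyaw 0.2097224473021579 tcp [ 0.5411 -0.3647  0.0472]
reproj 0.28147547817184204
tilt 17.474509965769442 O world [ 0.5388 -0.3533  0.0184] O tool [0.0117 0.0002 0.0288] top tool [-0.0016  0.0001 -0.0131] gyaw 0.21291121088612086 tcp [ 0.5411 -0.3647  0.0472]
```

Emit:
servo_tool(increments=[-0.002,0,0,0,-0.004,0,0,0,-0.006,0,0,0,-0.007,0,0,0,-0.007,0,0,0,-0.007,0,-0.02,0,-0.007,0,-0.06,0,-0.007,0,-0.12,0,-0.007,0,-0.15,0,-0.007,0,-0.15,0])

```text
clock: 18.62
position: [0.545, -0.3771, 0.2011]
orientation: [3.138, 0.006, 1.782]
wrist_force: [-0.3, 0.3, -0.8]
width: 0.526
```

Run:
```python
from look import *
c,w=look("wrist","w12");crop(w,220,190,200,110,4,"pics/w12c.png");look("side","s12")
```

View pics/w12c.png

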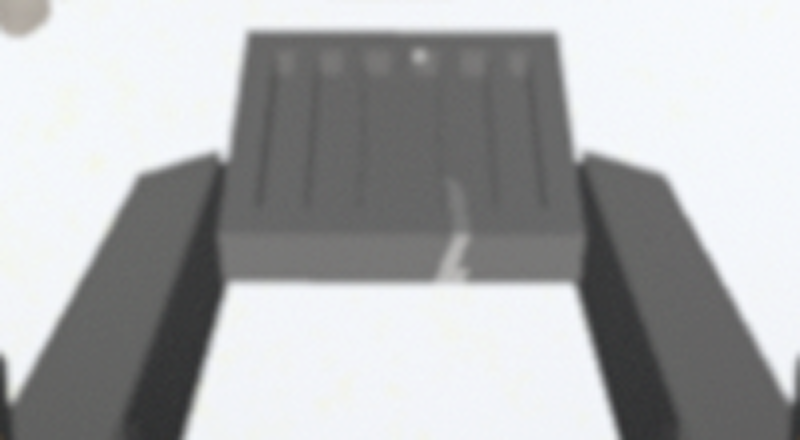

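View pics/s12.png

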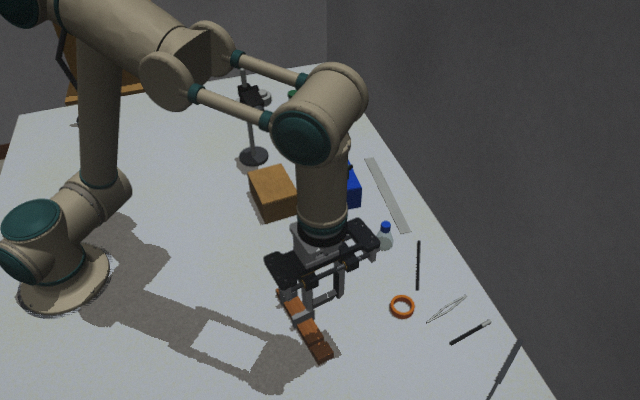

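```bash
cat > goal.py <<'E'
from gp import *
np.set_printoptions(precision=4,suppress=True)
L=np.array([.554,.2425,.2008]);psi=.208;a=np.radians(25)
yh=np.array([-np.sin(psi)*np.cos(a),np.cos(psi)*np.cos(a),np.sin(a)]);xh=np.array([np.cos(psi),np.sin(psi),0]);zh=np.cross(xh,yh)
H=np.c_[xh,yh,zh]
def inhead(R,t):
    fc=t+R@[0,.005,.022];print("face in head mm",H.T@(fc-L)*1000,"ang y,z deg",np.degrees(np.arccos(R[:,1]@yh)),np.degrees(np.arccos(R[:,2]@zh)))
    s=manip.read_state();d=L-.12*yh-fc;print("world move",d,"tool move",rt(s).T@d)
E
python3 - <<'E'
from goal import *
c,w=load("w12");f=lambda l:[(220+a/4,190+b/4) for a,b in l]
R,t=report(c,f([(217,234),(587,234),(247,32),(557,32)]),f([(224,282),(582,282)]))
inhead(R,t)
E
```

```text
reproj 0.23387001316569922
tilt 22.79692852153864 O world [ 0.5414 -0.3603  0.1742] O tool [0.015  0.0016 0.0227] top tool [-0.0021  0.0014 -0.0178] gyaw 0.21205622596205753 tcp [ 0.5431 -0.3753  0.1969]
face in head mm [-136.8354 -537.6038  245.8003] ang y,z deg 2.2240248553480577 2.20591187034994
world move [ 0.0343  0.5002 -0.0463] tool move [0.482  0.1382 0.0463]
```

Emit:
servo_tool(increments=[0.01,0.003,0,0,0.04,0.012,0,0,0.08,0.024,0,0,0.12,0.036,0,0,0.16,0.048,0,0,0.2,0.059,0,0,0.24,0.071,0,0,0.28,0.083,0.01,0,0.32,0.095,0.02,0,0.36,0.107,0.03,0,0.39,0.117,0.037,0,0.41,0.123,0.04,0,0.42,0.125,0.042,0,0.42,0.125,0.042,0,0.42,0.125,0.042,0])

```text
clock: 20.6
position: [0.578, 0.0606, 0.1565]
orientation: [3.141, 0.001, 1.781]
wrist_force: [-0.5, -1.0, 0.4]
width: 0.529
```

Run:
```python
from look import *
c,w=look("wrist","w13");crop(w,220,190,200,110,4,"pics/w13c.png");c,s=look("side","s13");crop(s,220,60,130,140,5,"pics/s13c.png");look("top","t13")
```

```text
(no output)
```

View pics/w13.png

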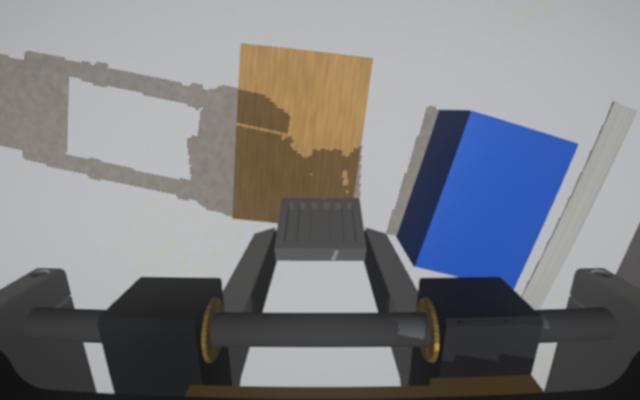

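View pics/w13c.png

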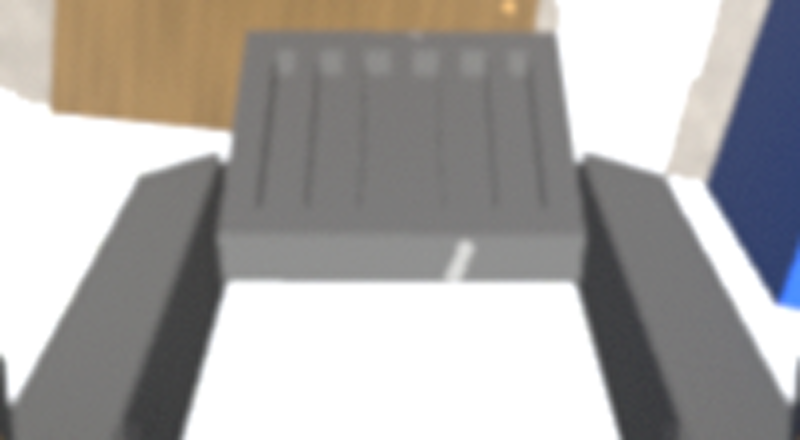

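View pics/s13c.png

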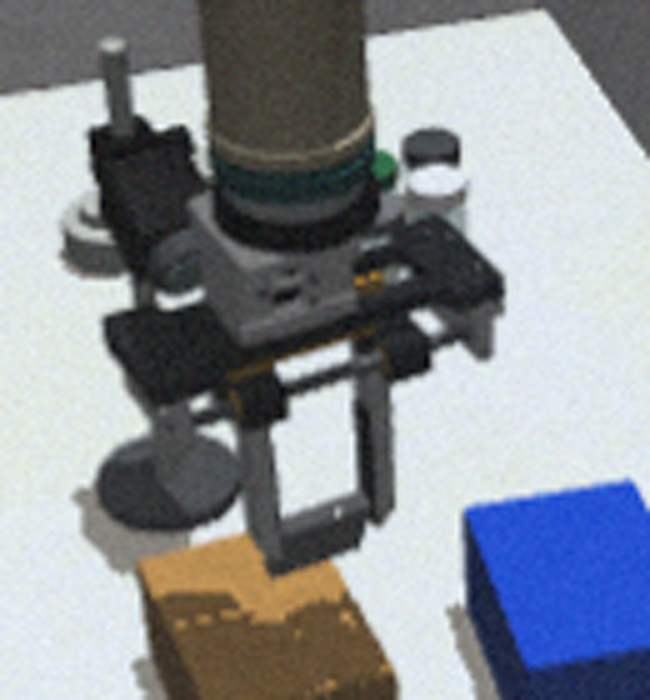

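View pics/t13.png

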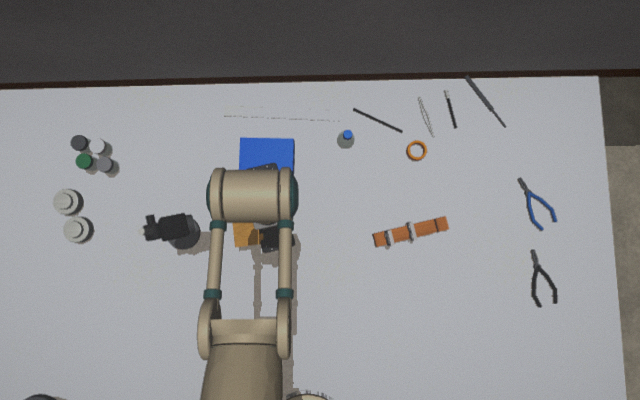

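Run:
```python
from goal import *
c,w=load("w13");f=lambda l:[(220+a/4,190+b/4) for a,b in l]
R,t=report(c,f([(217,234),(587,234),(247,32),(557,32)]),f([(224,282),(582,282)]))
inhead(R,t)
```

```text
reproj 0.23387001316569922
tilt 23.100915718670045 O world [0.5744 0.0775 0.1296] O tool [ 0.0172 -0.0001  0.027 ] top tool [-0.     -0.0001 -0.0135] gyaw 0.21128159188454132 tcp [0.578  0.0606 0.1565]
face in head mm [ -14.1449 -174.5339   27.2928] ang y,z deg 1.9083052572728603 1.8994277065142666
world move [ 0.0013  0.0626 -0.0017] tool move [0.0609 0.0143 0.0017]
```

Emit:
servo_tool(increments=[0.01,0.003,0,0,0.02,0.006,0.001,0,0.03,0.009,0.001,0,0.04,0.011,0.0015,0,0.05,0.013,0.0015,0,0.057,0.014,0.0015,0,0.061,0.014,0.0015,0,0.061,0.014,0.0015,0,0.061,0.014,0.0015,0])

```text
clock: 21.88
position: [0.5788, 0.1239, 0.1548]
orientation: [3.142, 0.0, 1.782]
wrist_force: [-0.2, 0.8, -0.2]
width: 0.528
```

Run:
```python
from look import *
c,w=look("wrist","w14");crop(w,220,190,200,110,4,"pics/w14c.png");c,s=look("side","s14");crop(s,220,60,130,120,6,"pics/s14c.png");look("top","t14")
```

```text
(no output)
```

View pics/w14c.png

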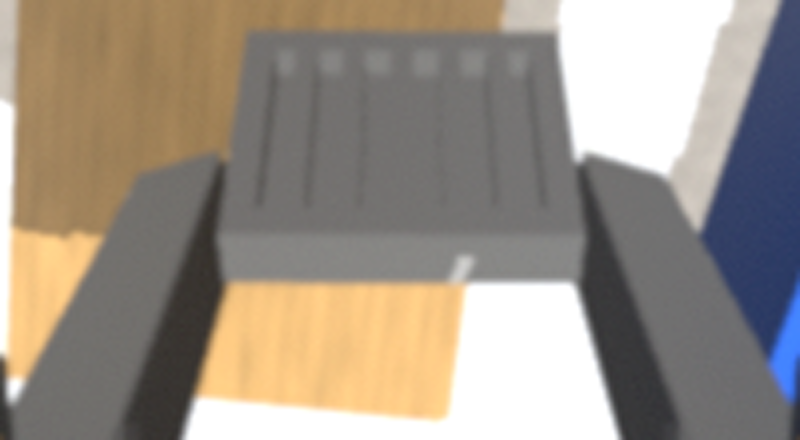

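View pics/s14c.png

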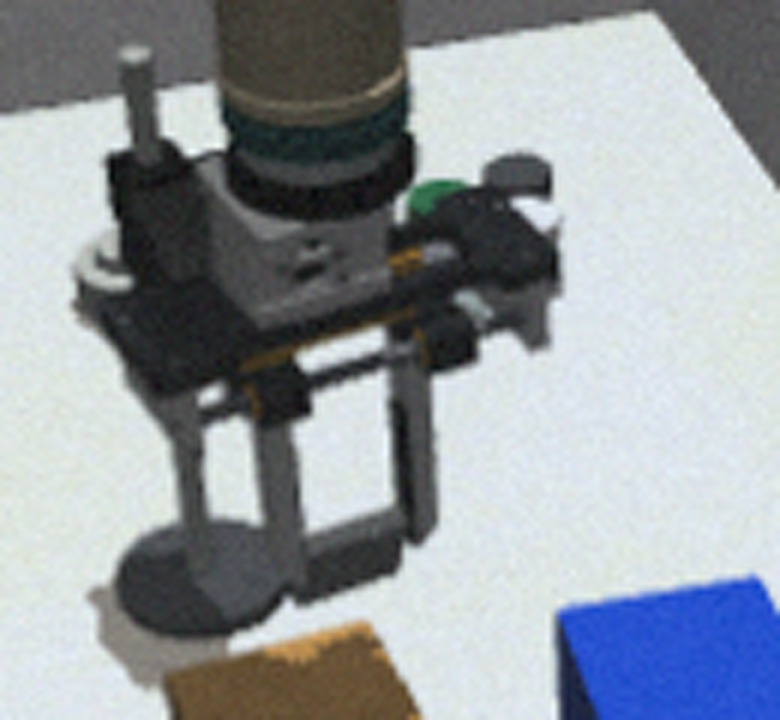

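View pics/t14.png

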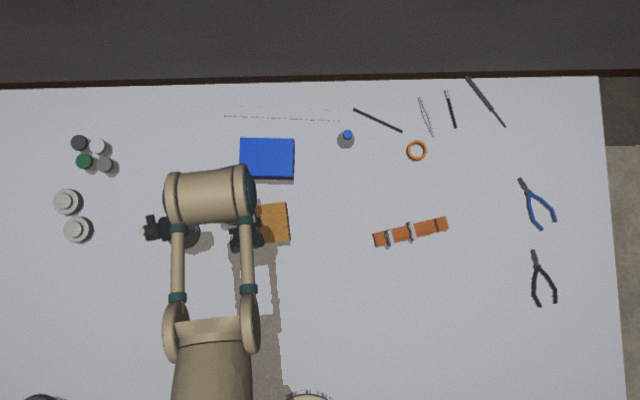

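Run:
```python
from goal import *
c,w=load("w14");f=lambda l:[(220+a/4,190+b/4) for a,b in l]
R,t=report(c,f([(217,234),(587,234),(247,32),(557,32)]),f([(224,282),(582,282)]))
inhead(R,t)
S=get_calibration("side")
for q in [(-25,5,44),(25,5,44),(-25,-5,44),(25,-5,44),(-25,-5,0),(25,-5,0)]:
    print(q,(proj(S,[t+R@(np.array(q)/1000)])[0]-[220,60])*6)
```

```text
reproj 0.23387001316569922
tilt 23.126355384214488 O world [0.5752 0.1407 0.1279] O tool [ 0.0173 -0.0001  0.0269] top tool [ 0.0001 -0.0001 -0.0136] gyaw 0.21188963236647898 tcp [0.5789 0.1238 0.1548]
face in head mm [  -0.3096 -119.2788   -0.2904] ang y,z deg 1.8859224347134966 1.874682537946526
world move [ 0.0005 -0.0007 -0.    ] tool move [-0.0008  0.0003  0.    ]
(-25, 5, 44) [290.6505 532.8244]
(25, 5, 44) [395.9308 497.4214]
(-25, -5, 44) [300.4001 551.5811]
(25, -5, 44) [405.8478 515.8239]
(-25, -5, 0) [291.4753 603.8281]
(25, -5, 0) [393.8139 568.4566]
```

Run:
```python
from cell import manip
s=manip.read_state();print(s["clock"],s["dq"].round(4),s["position"],s["width"])
print(manip.finish_job())
```

```text
22.025 [0.0003 0.0002 0.0001 0.0009 0.0005 0.0003] [0.57885278 0.12378956 0.15479898] 0.5290761677503686
the job is handed in; nothing more can be done
None
```

The flap is shut and the grille is held in front of the camera; I handed the job in at 22.0 s of the 53 s allowed. No verdict was reported, so what follows is my own measurement.

**What I did**
1. I pushed the flap down with the closed fingers and pressed it home with about 28 N. The later pictures show the lid level.
2. The moves only keep the tool vertical, so I tilted the grille in the fingers by pushing its foot against the edge of its rack slot.
3. The first try slid it about 6 mm in the pads and gave only 11° of tilt. I set it back in its slot, gripped it higher, and the second try gave about 23°.
4. I lifted it out and carried it to the camera.

**Last checks**

| Check | Measured | Wanted |
|---|---|---|
| Grille face in the head's frame (x, y, z) | about (0, -119, 0) mm | (0, -120, 0) mm |
| Angle error against the head's axes | about 2° | under 10° |
| Grip opening | 0.529 of the stroke (about 50 mm) | the grille's 50 mm width |
| Arm | still (joint speeds under 0.001 rad/s) | grille under 0.02 m/s |

- **Agreement between views:** the grille pose from the wrist camera matched the side picture to within about 1 px.
- **Other objects:** in the last top picture the door, lamp panel, glue and tape looked to be in their places. I did not measure them, and the camera stand looked untouched.
- **Where measurements disagreed:** two ways of locating the lens differed by about 3 mm, so the face figures above carry that uncertainty. The head's tilt measured 24.3° against the stated 25°, and I used 25°.

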